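Load joint blocks the same way round

TASK

Load the two loose MDF blocks into the two empty bays of the plywood tray, one in each, so that they match the block already in the middle bay: standing right down on the tray floor, tongue up, with the step facing the same way. Then let go of them, and leave the brush, the glue bottle and the flat offcut where they are.

Things in the scene. Friction and masses are not known exactly. Their poses are not given: they have to be found in the camera images.
- lying_center (a point): Centre of the MDF block (110 x 52 x 38 mm, 160 g) that starts lying on a 110 x 38 mm face, 52 mm tall as it lies, its step on the upper side. Frame: z along the 110 mm length from plain end to tongue, x across the 52 mm width to the tongue's side (down as it lies), y across the 38 mm thickness. Point: 55 mm from the plain end, mid width, mid thickness.
- lying_tongue (a point): On the lying block: centre of the end face of its tongue, 110 mm from the plain end, 13 mm towards +x from mid width. The darker tongue is the last 15 mm of the length and covers the +x half of the width (26 mm) over the whole thickness; the open step beside it is on the -x side. Same axes as lying_center.
- standing_center (a point): Centre of the second MDF block, same shape, size and frame as the lying one. It starts standing on its plain end, tongue up, turned any way about the vertical. Point: 55 mm above the plain end.
- standing_tongue (a point): On the standing block: centre of the top face of its tongue, 110 mm above the plain end, 13 mm towards +x from mid width. Same axes as standing_center.
- bay_right (a point): Centre of the floor of an empty end bay of the fixed plywood tray (168 x 76 mm), 8 mm above the bench. Three bays in a row along y, 54 mm apart, 48 mm wide between walls 6 mm thick (64 mm along x), 62 mm high above this floor. Along x a bay is 64 mm long, closed only by low lips 14 mm high, 6 mm thick. z is up. A block loaded right has its x, y, z along this frame's.
- bay_left (a point): Centre of the floor of the empty bay at the other end of the tray, 108 mm along +y from bay_right; same axes, same size.
- sample_center (a point): Centre of the block already in the middle bay (fixed there; same shape and size as the loose ones, standing tongue up, its top 118 mm above the bench), between the two empty bays. Axes as the bays'.
- sample_tongue (a point): On the block in the middle bay: centre of the top of its tongue, 13 mm towards +x from mid width; its step is on the -x side.
- brush: Bystander: a flat paint brush lying on the bench, 200 mm long, beyond the work. Leave it alone.
- glue: Bystander: a white glue bottle with an orange cap, 60 mm across, 150 mm tall, standing beyond the work; origin at its foot. Leave it alone.
- offcut: Bystander: a flat MDF offcut 90 x 60 x 18 mm lying on the bench; origin at its underside. Leave it alone.
Mind the look-alikes: they are no part of the job. What is shaped like the part that bears lying_center but orange or red is not meant.

How it is judged:
By the outcome, as a careful person would: the job done as asked, in the order asked, and still so for the second after the job is handed in, with the robot touching nothing.
It also fails if it takes over 72 s, if anything falls off the work surface, if the arm or the gripper's body presses on something with over 40 N, if the wrist force passes 120 N, or if a joint passes its speed limit or range.

ROBOT

A 7-joint arm with a two-finger parallel gripper is mounted at the origin on the work surface. World frame = base frame: x ahead of the robot, y to its left, z up, the work surface at z = 0. Lengths are in m, angles in rad, forces in N, time in s.
With the tool pointing down it reaches from about 0.4 to 0.925 m from the base axis. Payload 4.1 kg.
Tool frame: the origin (TCP) lies between the finger pads; the fingertips stand 14 mm ahead of it and the grasp point (between the pads) lies 5 mm behind it; z points along the fingers, y is the line along which they close (so a half turn about z gives the same grasp; the last joint's range is limited). The gripper opens to 85 mm and grips with 20 to 120 N. Pads are 22 mm wide; open, the fingers measure 114 mm over their backs; the gripper's body (76 mm by 85 mm) begins 54 mm behind the grasp point. The pads swing forward as they close: fully open they stand 13 mm farther back than shut.
Start: joints at [1.058, 0.398, 0.045, 1.537, -0.019, 1.207, -0.051], TCP at [0.261, -0.595, 0.245] pointing down, gripper open.
Joint ranges: [-2.82, 2.82], [-0.49, 2.23], [-1.37, 1.46], [0, 2.46], [-1.36, 4.5], [0.23, 2], [-2.94, 2.94]. Speed limits (rad/s): [2.57, 2.57, 3.14, 3.14, 3.14, 3.14, 3.14].

INTERFACE

Orientations are given as a unit quaternion [w, x, y, z].
In Python, from plant import ctrl gives the robot as it stands.
- The arm moves only by the tool move_arm, never from a script. Its argument "series" is a list of rows, each a list of 7 numbers: the gripper command: -1 is fully open, 1 is shut, values between are in proportion, then the shift along the tool's x, y, z in mm, then the turn, a rotation vector about the tool's x, y, z in rad. In form: [[fingers, x, y, z, ax, ay, az], ...]. A call has 1 to 10 rows; each row is the pose to reach, as a shift and turn from the pose commanded when the call began, along the tool's axes at that moment; what a row does not reach only later rows make up. A row lasts 1/12 s, in which the tool goes at most 41.7 mm and 7.16 degrees, less where a joint would pass 70% of its speed; a pose out of reach is approached as far as the arm can. A call with a gripper value outside its range is refused whole. The fingers move at their own pace and stop on an object; "force" is the grip in N (left out, the last holds). Time passes only in rows, so rows that repeat a pose let the fingers close. It gives the time, the measured TCP pose, the force, the opening and the grip force at its end, in the units of the state.
- ctrl.sense(): the state, without advancing time (a new reading comes with each control period).
- ctrl.read_camera(name): name is "scene" or "top" or "wrist"; returns the picture (480x640x3 uint8, blue, green, red); there is no depth.
- ctrl.calibration(name): a dict with "camera_matrix" (3x3 intrinsics, pixels), "R" (3x3) and "t" (3): a world point X has camera coordinates R X + t; the wrist camera has in their place "hand_eye" (4x4, takes a point from camera to tool coordinates, whose origin is the TCP and whose axes are the flange's). Camera axes: x right, y down, z forward; pixel columns grow to the right and rows downward; lengths in m; the calibration is good to about 2 mm. A picture is of the moment at which its call begins: read the wrist's pose just before it. calibration takes no time and is no camera call.
- ctrl.finish_job(): hands the job in; it is judged then, once.
The state is a dict: "t": time; "q": joint angles; "joint_vel": joint speeds; "effort": joint torques, N m; "ee_pos": TCP position; "eef_rot": TCP orientation; "force": force on the tool from outside, world axes, zero at the start; "torque": the same for the moment, N m; "width": finger opening in m; "gripper_force": force on a finger pad.
Only numpy, scipy, OpenCV 4.12 (cv2) and the standard library are available. Lean on these libraries where they do the work, as an engineer would, in place of code of your own. Each camera call takes 0.05 s, during which the arm holds its last target. There are 200 camera calls.

## Working session

There is one attempt and no reset: what is moved stays moved. The work goes in short steps, Python scripts to look and compute and a tool call to move; the robot and the scene stay as the last step left them, time stands still between calls to the robot, and variables do not carry over. Pictures are saved under pics/ and viewed, at most 13 in all, crops included, and the job is handed in when it is done.

Besides the shell and the picture viewer there is one more tool, called after ">>>" as a command line: name --pt "numbers of a row" for each row, then --argument value for the rest. move_arm: Moves the arm, as the interface text tells. Its arguments: {"type":"object","properties":{"series":{"type":"array","items":{"type":"array","items":{"type":"number"}}},"force":{"type":"number"}},"required":["series"]}

```bash
mkdir -p pics
python3 - <<'E'
from plant import ctrl
import cv2,numpy as np
for n in("scene","top"):
    cv2.imwrite(f"pics/{n}0.png",ctrl.read_camera(n))
    c=ctrl.calibration(n);print(n,np.round(c["camera_matrix"],1).tolist(),np.round(c["R"],3).tolist(),np.round(c["t"],3))
print(ctrl.calibration("wrist"));print(ctrl.sense())
E
```

```text
scene [[565.6, 0.0, 324.9], [0.0, 565.6, 236.5], [0.0, 0.0, 1.0]] [[-0.28, 0.96, -0.007], [0.608, 0.172, -0.775], [-0.743, -0.221, -0.631]] [ 0.129 -0.263  1.693]
top [[484.5, 0.0, 320.5], [0.0, 484.5, 243.6], [0.0, 0.0, 1.0]] [[0.002, -1.0, 0.019], [-0.983, -0.006, -0.181], [0.182, -0.018, -0.983]] [0.005 0.567 1.207]
{'camera_matrix': array([[332.14369066,   0.        , 321.66089703],
       [  0.        , 332.14369066, 234.41832891],
       [  0.        ,   0.        ,   1.        ]]), 'hand_eye': array([[ 1.03828123e-03, -9.63747453e-01, -2.66814109e-01,
         6.71462616e-02],
       [ 9.99999454e-01,  1.03294104e-03,  1.60360218e-04,
        -3.60779042e-04],
       [ 1.21056492e-04, -2.66814130e-01,  9.63747999e-01,
        -1.29136444e-01],
       [ 0.00000000e+00,  0.00000000e+00,  0.00000000e+00,
         1.00000000e+00]])}
{'t': 0.1, 'q': array([ 1.05803078,  0.39916198,  0.04503709,  1.53774247, -0.01868078,
        1.20686078, -0.05068471]), 'joint_vel': array([-0.00035428, -0.00222989,  0.0002182 , -0.00282504, -0.00104392,
       -0.00047565,  0.00050829]), 'effort': array([ 2.60284134e-03, -4.76265800e+01,  1.36923619e+00, -2.54952639e+01,
        1.18015293e-02,  4.94965483e-03,  1.01647731e-05]), 'ee_pos': array([ 0.2611467 , -0.59465788,  0.24434405]), 'eef_rot': array([-8.39748324e-04,  9.78661873e-01,  2.05475476e-01, -2.48685296e-04]), 'force': array([-0.30403472,  0.20665404,  0.71694888]), 'torque': array([-0.00703492,  0.05136118, -0.04579117]), 'gripper_force': 0.0, 'width': 0.08535853304441576}
```

View pics/scene0.png

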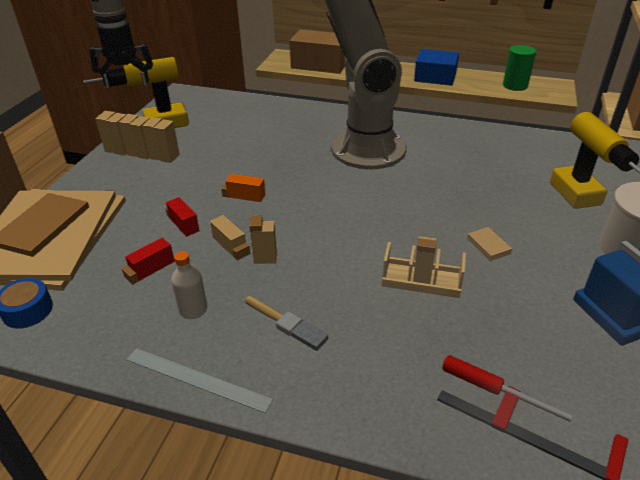

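View pics/top0.png

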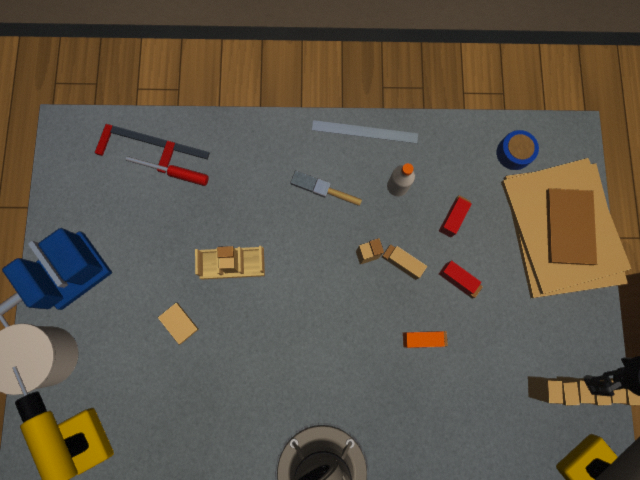

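Candidates in the top view are:
- tan lying block (406,262)
- tan standing block (371,250)
- red blocks (457,215) and (462,279), and an orange block (426,340), which are look-alikes
- a row of tan pieces (585,392)

I choose the two tan blocks, and the tray at (229,262). I'll check this in a close crop.

Run:
```python
import cv2,numpy as np
a=cv2.imread("pics/top0.png");s=cv2.imread("pics/scene0.png")
r=lambda i,x,y,w,h,k:cv2.resize(i[y:y+h,x:x+w],None,fx=k,fy=k,interpolation=cv2.INTER_CUBIC)
o=np.vstack([np.hstack([r(a,350,230,80,60,5),r(a,190,230,80,60,5)]),np.hstack([r(s,205,205,80,60,5),r(s,375,230,100,75,4)])])
cv2.imwrite("pics/crop0.png",o)
```

```text
(no output)
```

View pics/crop0.png

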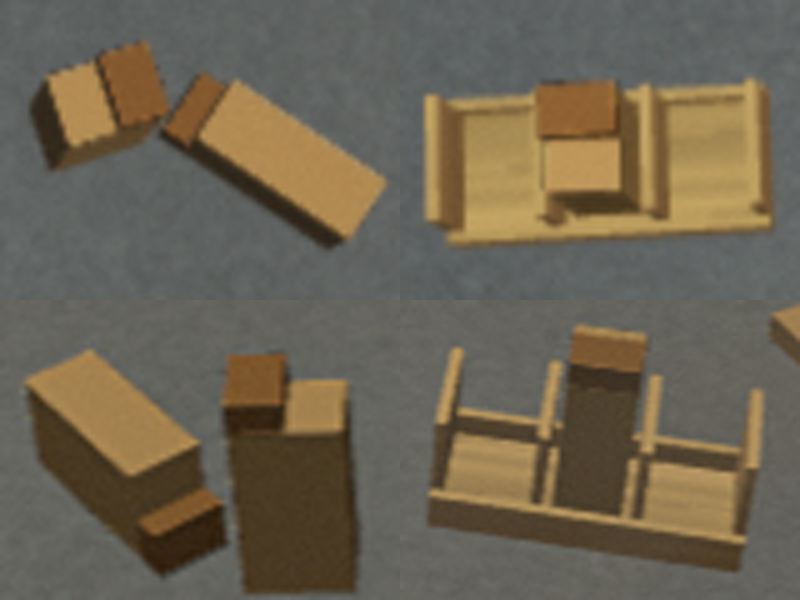

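```bash
cat > h.py <<'E'
import numpy as np,cv2
from plant import ctrl
from scipy.spatial.transform import Rotation as Ro
def pose():
    s=ctrl.sense();q=s["eef_rot"];return s,Ro.from_quat([q[1],q[2],q[3],q[0]]).as_matrix()
def cam(name,st=None):
    c=ctrl.calibration(name);K=c["camera_matrix"]
    if name=="wrist":
        s,R=st or pose();T=np.eye(4);T[:3,:3]=R;T[:3,3]=s["ee_pos"];T=T@c["hand_eye"];return K,T[:3,:3].T,-T[:3,:3].T@T[:3,3]
    return K,np.array(c["R"]),np.array(c["t"]).ravel()
def bp(px,z,C):
    K,R,t=C;o=-R.T@t;out=[]
    for p in np.atleast_2d(px):
        d=R.T@np.linalg.inv(K)@[p[0],p[1],1];out.append(o+d*(z-o[2])/d[2])
    return np.array(out)
E
python3 - <<'E'
from h import *
C=cam("top");np.set_printoptions(precision=4,suppress=True)
f=lambda p,z,x0,y0:bp(np.array(p)/5+[x0,y0],z,C)
a=lambda v:np.degrees(np.arctan2(v[1],v[0]))
t=f([(98,63),(147,42),(168,108),(122,128)],.11,350,230);print("standtongue",t.mean(0),a(t[1]-t[0]),a(t[2]-t[3]),t)
s=f([(48,78),(98,63),(115,132),(66,147)],.11-.015,350,230);print("step",s.mean(0))
l=f([(235,80),(197,135),(347,240),(385,183)],.052,350,230);print("ly",l,l.mean(0),a(l[0]-l[3]),a(l[1]-l[2]))
m=f([(538,85),(617,82),(617,135),(538,137)],.118,110,230);print("sample tongue",m.mean(0),a(m[0]-m[1])-90)
w=f([(427,95),(768,80)],.07,110,230);print("walls",w,a(w[0]-w[1])-90)
w=f([(447,240),(772,226)],.022,110,230);print("lip",w,a(w[0]-w[1])-90)
E
```

```text
standtongue [ 0.5488 -0.1313  0.11  ] -66.3526506605608 -66.20271483637637 [[ 0.5599 -0.1137  0.11  ]
 [ 0.5707 -0.1383  0.11  ]
 [ 0.5375 -0.148   0.11  ]
 [ 0.5273 -0.1251  0.11  ]]
step [ 0.5413 -0.107   0.095 ]
ly [[ 0.5622 -0.1921  0.052 ]
 [ 0.5331 -0.1716  0.052 ]
 [ 0.4788 -0.2477  0.052 ]
 [ 0.5085 -0.2685  0.052 ]] [ 0.5207 -0.22    0.052 ] 54.90370792441734 54.51647870111173
sample tongue [0.5331 0.2403 0.118 ] 2.5453232400761436
walls [[0.5483 0.3254 0.07  ]
 [0.557  0.1526 0.07  ]] 2.8936537957030026
lip [[0.4797 0.3229 0.022 ]
 [0.4878 0.1535 0.022 ]] 2.745697098361461
```

```bash
cat >> h.py <<'E'
def to(p,yaw=None,R1=None):
    """shift in mm and rotvec, tool axes, to TCP p; yaw = direction of tool y (deg), tool down"""
    s,R=pose()
    if yaw is not None:
        y=np.radians(yaw);Y=np.array([np.cos(y),np.sin(y),0]);Z=np.array([0,0,-1.]);R1=np.array([np.cross(Y,Z),Y,Z]).T
    rv=Ro.from_matrix(R.T@(R if R1 is None else R1)).as_rotvec()
    print("shift",np.round(R.T@(np.array(p)-s["ee_pos"])*1000,1),"rot",np.round(rv,3),"| t",round(s["t"],2),"pos",np.round(s["ee_pos"],4),"yaw",np.round(np.degrees(np.arctan2(R[1,1],R[0,1])),1),"z",np.round(R[:,2],3),"q",np.round(s["q"],2),"F",np.round(s["force"],1),"w",round(s["width"],4))
E
python3 -c "
from h import *
to((.544,-.119,.25),-71)"
```

```text
shift [ 450.3 -321.7   -5.2] rot [-0.002  0.     0.082] | t 0.1 pos [ 0.2611 -0.5947  0.2443] yaw -66.3 z [-0.001  0.002 -1.   ] q [ 1.06  0.4   0.05  1.54 -0.02  1.21 -0.05] F [-0.3  0.2  0.7] w 0.0854
```

>>> move_arm --pt "-1 450 -322 -6 0 0 0.08" --pt "-1 450 -322 -6 0 0 0.08" --pt "-1 450 -322 -6 0 0 0.08" --pt "-1 450 -322 -6 0 0 0.08" --pt "-1 450 -322 -6 0 0 0.08" --pt "-1 450 -322 -6 0 0 0.08" --pt "-1 450 -322 -6 0 0 0.08" --pt "-1 450 -322 -6 0 0 0.08" --pt "-1 450 -322 -6 0 0 0.08" --pt "-1 450 -322 -6 0 0 0.08" --force 60

```text
t: 0.93
ee_pos: [0.4744, -0.235, 0.2497]
eef_rot: [0.0, 0.986, 0.166, -0.0]
force: [0.8, -0.6, 0.3]
width: 0.0851
gripper_force: 0.0
```

```bash
python3 -c "
from h import *
to((.544,-.119,.25),-71)"
```

```text
shift [103.7 -86.8  -0.4] rot [0.    0.    0.002] | t 0.93 pos [ 0.4744 -0.235   0.2497] yaw -70.9 z [-0. -0. -1.] q [ 0.53  0.18 -0.17  1.81  0.03  1.15 -0.89] F [ 0.8 -0.6  0.3] w 0.0851
```

>>> move_arm --pt "-1 104 -87 0 0 0 0" --pt "-1 104 -87 0 0 0 0" --pt "-1 104 -87 0 0 0 0" --pt "-1 104 -87 0 0 0 0" --pt "-1 104 -87 0 0 0 0" --pt "-1 104 -87 0 0 0 0" --pt "-1 104 -87 0 0 0 0"

```text
t: 1.52
ee_pos: [0.5429, -0.1227, 0.2494]
eef_rot: [0.0, 0.986, 0.165, -0.001]
force: [-0.6, 0.0, 0.1]
width: 0.0854
gripper_force: 0.0
```

Run:
```python
from h import *
to((.544,-.119,.073),-71)
cv2.imwrite("pics/w1.png",ctrl.read_camera("wrist"))
```

```text
shift [  2.5  -3.2 176.4] rot [ 0.001  0.002 -0.   ] | t 1.52 pos [ 0.5429 -0.1227  0.2494] yaw -71.0 z [-0.001 -0.001 -1.   ] q [ 0.36  0.24 -0.25  1.75  0.07  1.16 -1.15] F [-0.6  0.   0.1] w 0.0854
```

View pics/w1.png

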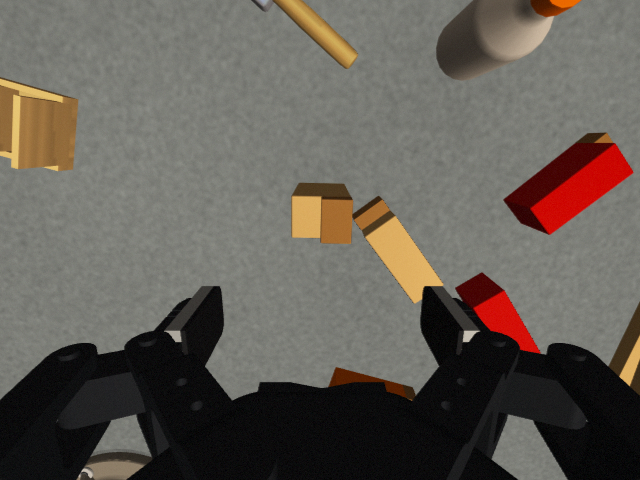

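The wrist view shows the standing block with its tongue face at (321..352, 198..243), and the tan lying block to its right with its top from (380,225) to (430,293).

Run:
```python
from h import *
C=cam("wrist");a=lambda v:np.degrees(np.arctan2(v[1],v[0]))
t=bp([(321,197),(352,198),(352,243),(321,243)],.11,C);c=t.mean(0);print(c,a(t[1]-t[0]),a(t[2]-t[3]),a(t[1]-t[2])-90)
y=np.radians(-70.5);print("center",c-.013*np.array([np.cos(y),np.sin(y),0]))
l=bp([(364,237),(395,215),(416,303)],.052,C);print(l,a(l[0]-l[2]))
b=bp([(380,226),(429,294)],.052,C);print(b,a(b[0]-b[1]))
```

```text
[ 0.55088884 -0.1330276   0.11      ] -72.8745680675458 -71.01991021552536 -69.60607009205967
center [ 0.54654935 -0.12077326  0.11      ]
[[ 0.53192921 -0.17236208  0.052     ]
 [ 0.56353454 -0.19358251  0.052     ]
 [ 0.48076554 -0.25221868  0.052     ]] 57.352542881750296
[[ 0.54804098 -0.18354838  0.052     ]
 [ 0.49511349 -0.2611966   0.052     ]] 55.7204189515292
```

>>> move_arm --pt "-1 4 -2 40 0 0 0" --pt "-1 4 -2 80 0 0 0" --pt "-1 4 -2 115 0 0 0" --pt "-1 4 -2 140 0 0 0" --pt "-1 4 -2 160 0 0 0" --pt "-1 4 -2 170 0 0 0" --pt "-1 4 -2 176 0 0 0" --pt "-1 4 -2 176 0 0 0" --pt "0.8 4 -2 176 0 0 0" --pt "0.8 4 -2 176 0 0 0"

```text
t: 2.4
ee_pos: [0.5482, -0.118, 0.0753]
eef_rot: [0.001, 0.986, 0.166, 0.001]
force: [1.1, 0.0, 0.2]
width: 0.064
gripper_force: 0.0
```

>>> move_arm --pt "0.8 0 0 0 0 0 0" --pt "0.8 0 0 0 0 0 0" --pt "0.8 0 0 0 0 0 0" --pt "0.8 0 0 0 0 0 0" --pt "0.8 0 0 0 0 0 0" --pt "0.8 0 0 0 0 0 0"

```text
t: 2.9
ee_pos: [0.5484, -0.118, 0.0756]
eef_rot: [0.001, 0.986, 0.166, 0.002]
force: [-0.2, -0.2, 6.7]
width: 0.0507
gripper_force: 62.2
```

>>> move_arm --pt "0.8 0 0 -20 0 0 0" --pt "0.8 0 0 -55 0 0 0" --pt "0.8 0 0 -90 0 0 0" --pt "0.8 0 0 -120 0 0 0" --pt "0.8 0 0 -140 0 0 0" --pt "0.8 0 0 -140 0 0 0" --pt "0.8 0 0 -140 0 0 0"

```text
t: 3.48
ee_pos: [0.5474, -0.1174, 0.2148]
eef_rot: [0.0, 0.986, 0.166, 0.001]
force: [0.3, 0.9, -1.8]
width: 0.0511
gripper_force: 62.7
```

```bash
python3 -c "
from h import *
to((.5227,.1857,.2156),2.7)"
```

```text
shift [  76.  -294.4   -1.1] rot [ 2.000e-03 -1.000e-03 -1.284e+00] | t 3.48 pos [ 0.5474 -0.1174  0.2148] yaw -70.9 z [ 0.002 -0.001 -1.   ] q [ 0.35  0.27 -0.26  1.79  0.08  1.09 -1.17] F [ 0.3  0.9 -1.8] w 0.0511
```

>>> move_arm --pt "0.8 8 -30 0 0 0 -0.12" --pt "0.8 16 -60 0 0 0 -0.24" --pt "0.8 24 -90 0 0 0 -0.36" --pt "0.8 32 -120 0 0 0 -0.48" --pt "0.8 40 -150 0 0 0 -0.6" --pt "0.8 48 -180 0 0 0 -0.72" --pt "0.8 56 -210 0 0 0 -0.84" --pt "0.8 62 -240 0 0 0 -0.96" --pt "0.8 69 -270 0 0 0 -1.08" --pt "0.8 76 -294 0 0 0 -1.2"

```text
t: 4.32
ee_pos: [0.5201, 0.1874, 0.2116]
eef_rot: [-0.001, 0.717, 0.697, -0.002]
force: [-0.1, 0.1, -1.5]
width: 0.0514
gripper_force: 62.8
```

>>> move_arm --pt "0.8 0 0 0 0 0 -0.07" --pt "0.8 0 0 0 0 0 -0.07" --pt "0.8 0 0 0 0 0 -0.07" --pt "0.8 0 0 0 0 0 -0.07"

```text
t: 4.65
ee_pos: [0.5221, 0.1835, 0.2124]
eef_rot: [-0.0, 0.697, 0.717, -0.001]
force: [-0.5, -0.3, -0.9]
width: 0.0514
gripper_force: 62.8
```

Run:
```python
from h import *
to((.5227,.1857,.084),2.7)
cv2.imwrite("pics/w2.png",ctrl.read_camera("wrist"))
```

```text
shift [  2.4   1.  128.4] rot [-0.002  0.002 -0.018] | t 4.65 pos [0.5221 0.1835 0.2124] yaw 1.7 z [-0.002 -0.002 -1.   ] q [ 0.09  0.3  -0.61  1.79  0.19  1.11 -0.56] F [-0.5 -0.3 -0.9] w 0.0514
```

View pics/w2.png

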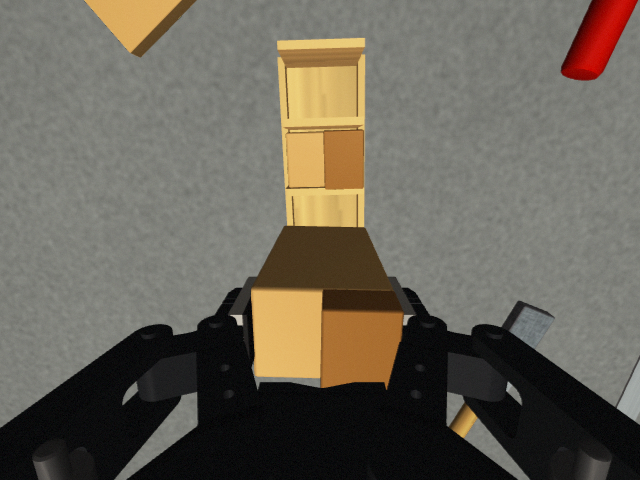

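Run:
```python
from h import *
C=cam("wrist");np.set_printoptions(precision=4,suppress=True);a=lambda v:np.degrees(np.arctan2(v[1],v[0]))
s,R=pose()
t=bp([(324,130),(363,130),(364,188),(324,189)],.118,C);print("sample tongue",t.mean(0),a(t[1]-t[0]))
w=bp([(278,42),(365,39)],.07,C);print("far wall",w)
w=bp([(288,67),(357,66),(358,118),(288,124)],.008,C);print("left floor",w.mean(0),w)
b=bp([(252,289),(323,290),(321,378),(253,378)],.1368+.095,C);print("held step",b,"yaw",a(b[1]-b[0]),a(b[2]-b[3]),"tool rel",(b-s["ee_pos"])@R)
```

```text
sample tongue [0.5345 0.2404 0.118 ] 1.7463181277342965
far wall [[0.4855 0.3208 0.07  ]
 [0.5489 0.3247 0.07  ]]
left floor [0.5191 0.2943 0.008 ] [[0.4866 0.3165 0.008 ]
 [0.5497 0.3193 0.008 ]
 [0.5533 0.2744 0.008 ]
 [0.4868 0.2669 0.008 ]]
held step [[0.4963 0.1995 0.2318]
 [0.5219 0.2    0.2318]
 [0.5223 0.1625 0.2318]
 [0.4957 0.1617 0.2318]] yaw 0.9239328890453586 1.8403835315058537 tool rel [[ 0.0168 -0.0255 -0.019 ]
 [ 0.0164  0.0001 -0.0191]
 [-0.021  -0.0006 -0.019 ]
 [-0.0211 -0.0272 -0.019 ]]
```

>>> move_arm --pt "0.8 5 2 0 0 0 -0.015" --pt "0.8 5 2 20 0 0 -0.015" --pt "0.8 5 2 45 0 0 -0.015" --pt "0.8 5 2 70 0 0 -0.015" --pt "0.8 5 2 90 0 0 -0.015" --pt "0.8 5 2 105 0 0 -0.015" --pt "0.8 5 2 115 0 0 -0.015" --pt "0.8 5 2 122 0 0 -0.015" --pt "0.8 5 2 124 0 0 -0.015" --pt "0.8 5 2 124 0 0 -0.015"

```text
t: 5.53
ee_pos: [0.5246, 0.1903, 0.0899]
eef_rot: [0.0, 0.69, 0.724, 0.0]
force: [-0.2, 0.2, -1.2]
width: 0.0514
gripper_force: 62.8
```

Run:
```python
from h import *
to((.5240,.1878,.0836),2.6)
```

```text
shift [-2.5 -0.7  6.3] rot [ 0.    -0.     0.002] | t 5.53 pos [0.5246 0.1903 0.0899] yaw 2.7 z [ 0.  0. -1.] q [ 0.03  0.45 -0.57  1.9   0.31  0.88 -0.65] F [-0.2  0.2 -1.2] w 0.0514
```

>>> move_arm --pt "0.8 -2 -1 3 0 0 0" --pt "0.8 -2 -1 5 0 0 0" --pt "0.8 -2 -1 6 0 0 0" --pt "0.8 -2 -1 7 0 0 0" --pt "0.8 -2 -1 7 0 0 0"

```text
t: 5.95
ee_pos: [0.5237, 0.1882, 0.0836]
eef_rot: [0.0, 0.69, 0.724, 0.0]
force: [-0.9, -1.5, 2.9]
width: 0.0514
gripper_force: 62.9
```

>>> move_arm --pt "-0.1 0 0 0 0 0 0" --pt "-0.4 0 0 0 0 0 0" --pt "-1 0 0 0 0 0 0" --pt "-1 0 0 0 0 0 0" --pt "-1 0 0 0 0 0 0" --pt "-1 0 0 0 0 0 0" --pt "-1 0 0 -25 0 0 0" --pt "-1 0 0 -60 0 0 0" --pt "-1 0 0 -100 0 0 0" --pt "-1 0 0 -130 0 0 0"

```text
t: 6.78
ee_pos: [0.5238, 0.1888, 0.2154]
eef_rot: [0.0, 0.69, 0.724, 0.001]
force: [0.2, -0.3, -0.3]
width: 0.0852
gripper_force: 0.0
```

Run:
```python
from h import *
to((.5300,-.2020,.20),-35)
w=ctrl.read_camera("wrist");t=ctrl.read_camera("top")
r=cv2.resize(t[220:300,180:440],(780,240),interpolation=cv2.INTER_CUBIC)
cv2.imwrite("pics/p3.png",np.vstack([r,np.pad(cv2.resize(w,(440,330)),((0,0),(0,340),(0,0)))]))
```

```text
shift [-390.7  -12.8   15.1] rot [ 0.002 -0.001  0.659] | t 6.78 pos [0.5238 0.1888 0.2154] yaw 2.8 z [ 0.002  0.001 -1.   ] q [ 0.09  0.3  -0.62  1.79  0.19  1.11 -0.55] F [ 0.2 -0.3 -0.3] w 0.0852
```

View pics/p3.png

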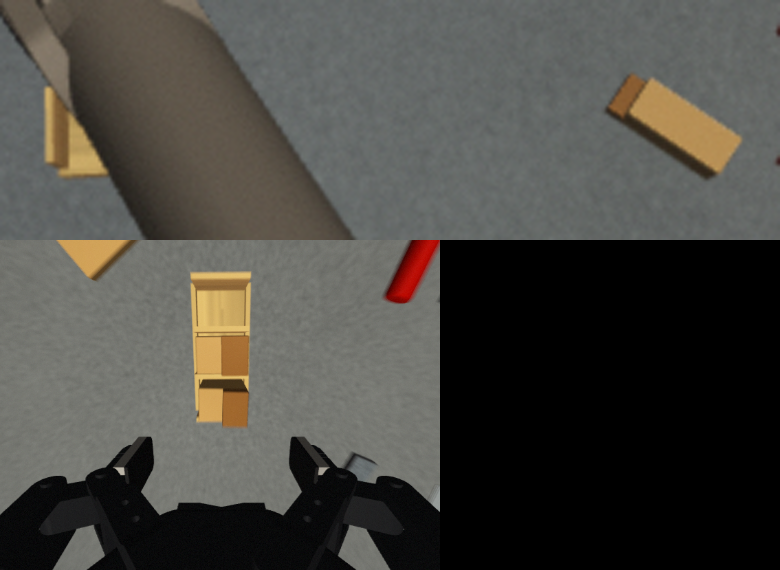

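>>> move_arm --pt "-1 -40 -1 0 0 0 0.07" --pt "-1 -80 -2 0 0 0 0.14" --pt "-1 -120 -2 0 0 0 0.21" --pt "-1 -160 -3 0 0 0 0.28" --pt "-1 -200 -4 0 0 0 0.35" --pt "-1 -240 -5 0 0 0 0.42" --pt "-1 -280 -6 0 0 0 0.49" --pt "-1 -320 -6 0 0 0 0.56" --pt "-1 -360 -7 0 0 0 0.63" --pt "-1 -391 -8 0 0 0 0.66"

```text
t: 7.72
ee_pos: [0.5331, -0.2066, 0.2118]
eef_rot: [0.0, 0.889, 0.459, -0.001]
force: [-0.0, -0.4, 0.7]
width: 0.0852
gripper_force: 0.0
```

>>> move_arm --pt "-1 0 0 0 0 -0.12 0" --pt "-1 0 0 0 0 -0.24 0" --pt "-1 0 0 0 0 -0.35 0" --pt "-1 0 0 0 0 -0.35 0" --pt "-1 0 0 0 0 -0.35 0"

```text
t: 8.13
ee_pos: [0.5345, -0.2004, 0.2111]
eef_rot: [0.079, 0.873, 0.456, -0.154]
force: [-0.3, -0.6, 0.4]
width: 0.0853
gripper_force: 0.0
```

Run:
```python
from h import *
R0=Ro.from_euler('z',55.5,degrees=True).as_matrix()@np.diag([1,-1,-1.])@Ro.from_euler('y',-20,degrees=True).as_matrix()
to((.5346,-.2019,.026),R1=R0)
st=pose();cv2.imwrite("pics/w4.png",ctrl.read_camera("wrist"))
print([np.round(x,5).tolist() for x in cam("wrist",st)[1:]])
```

```text
shift [ 62.2   1.5 174.4] rot [-0.005 -0.    -0.004] | t 8.13 pos [ 0.5345 -0.2004  0.2111] yaw -34.8 z [-0.197 -0.279 -0.94 ] q [ 0.32  0.38 -0.27  1.7   0.41  1.3  -0.7 ] F [-0.3 -0.6  0.4] w 0.0853
[[[0.82168, -0.56994, -0.00323], [-0.46272, -0.67037, 0.58008], [-0.33278, -0.47515, -0.81455]], [-0.55238, 0.02087, 0.39695]]
```

View pics/w4.png

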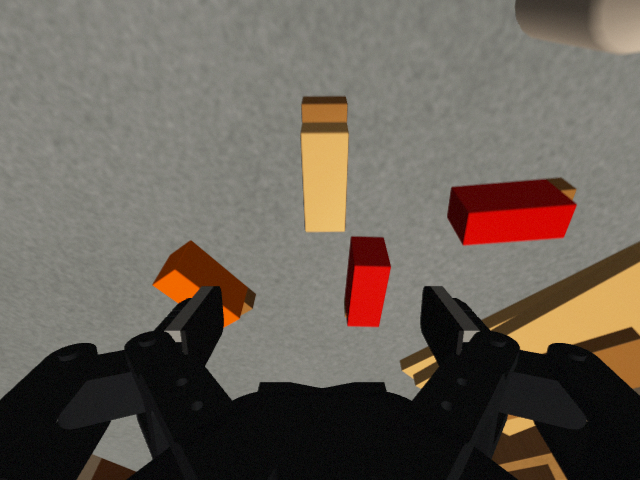

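Run:
```python
from h import *
C=cam("wrist");np.set_printoptions(precision=4,suppress=True)
b=bp([(325,231.5),(325,132)],.052,C);v=b[1]-b[0];L=np.linalg.norm(v);print(b,L,np.degrees(np.arctan2(v[1],v[0])))
g=b[0]+v/L*.072;g=(g+b[1]-v/L*.023)/2;print(g)
to((g[0],g[1],.026));
```

```text
[[ 0.4938 -0.264   0.052 ]
 [ 0.5478 -0.1858  0.052 ]] 0.09502022714717788 55.39363700901702
[ 0.5347 -0.2047  0.052 ]
shift [ 62.4   2.4 175. ] rot [0. 0. 0.] | t 8.18 pos [ 0.5338 -0.2024  0.2118] yaw -35.0 z [-0.198 -0.28  -0.94 ] q [ 0.33  0.38 -0.27  1.7   0.41  1.3  -0.7 ] F [ 0.9 -1.3 -0.2] w 0.0857
```

>>> move_arm --pt "-1 14 1 38 0 0 0" --pt "-1 27 2 76 0 0 0" --pt "-1 39 2 110 0 0 0" --pt "-1 50 2 140 0 0 0" --pt "-1 57 2 160 0 0 0" --pt "-1 61 2 170 0 0 0" --pt "-1 62 2 173 0 0 0" --pt "-1 62 2 173 0 0 0" --pt "-1 62 2 173 0 0 0" --pt "0.9 62 2 173 0 0 0"

```text
t: 9.02
ee_pos: [0.5365, -0.2053, 0.0309]
eef_rot: [0.081, 0.874, 0.454, -0.153]
force: [-0.3, -0.5, 1.1]
width: 0.0758
gripper_force: 0.0
```

>>> move_arm --pt "0.9 0 0 0 0 0 0" --pt "0.9 0 0 0 0 0 0" --pt "0.9 0 0 0 0 0 0" --pt "0.9 0 0 0 0 0 0" --pt "0.9 0 0 0 0 0 0" --pt "0.9 0 0 0 0 0 0" --pt "0.9 0 0 0 0 0 0" --pt "0.9 0 0 0 0 0 0" --force 70

```text
t: 9.68
ee_pos: [0.5361, -0.2044, 0.0299]
eef_rot: [0.081, 0.874, 0.454, -0.154]
force: [-0.9, 1.6, 6.1]
width: 0.037
gripper_force: 71.2
```

Run:
```python
from h import *
R0=Ro.from_euler('z',10,degrees=True).as_matrix()@np.diag([1,-1,-1.])@Ro.from_euler('y',-20,degrees=True).as_matrix()
to((.535,-.204,.22));to((.60,.10,.22),R1=R0)
```

```text
shift [ -65.3   -0.9 -178.5] rot [0. 0. 0.] | t 9.68 pos [ 0.5361 -0.2044  0.0299] yaw -35.0 z [-0.195 -0.281 -0.94 ] q [ 0.29  0.6  -0.23  1.82  0.53  0.99 -0.87] F [-0.9  1.6  6.1] w 0.037
shift [ 203.6 -122.2 -276.6] rot [ 0.27  -0.     0.737] | t 9.68 pos [ 0.5361 -0.2044  0.0299] yaw -35.0 z [-0.195 -0.281 -0.94 ] q [ 0.29  0.6  -0.23  1.82  0.53  0.99 -0.87] F [-0.9  1.6  6.1] w 0.037
```

>>> move_arm --pt "0.9 -7 0 -20 0 0 0" --pt "0.9 -20 0 -55 0 0 0" --pt "0.9 -33 0 -90 0 0 0" --pt "0.9 -46 0 -125 0 0 0" --pt "0.9 -57 0 -155 0 0 0" --pt "0.9 -65 0 -178 0 0 0" --pt "0.9 -65 0 -178 0 0 0"

```text
t: 10.27
ee_pos: [0.5379, -0.2053, 0.2238]
eef_rot: [0.083, 0.874, 0.454, -0.151]
force: [0.9, -0.1, -2.4]
width: 0.037
gripper_force: 70.7
```

Run:
```python
from h import *
for th in (0,):
  R0=Ro.from_euler('z',10,degrees=True).as_matrix()@np.diag([1,-1,-1.])@Ro.from_euler('y',th,degrees=True).as_matrix()
  to((.60,.09,.22),R1=R0)
```

```text
shift [ 261.8 -118.9  -91.6] rot [0.144 0.325 0.775] | t 10.27 pos [ 0.5379 -0.2053  0.2238] yaw -35.1 z [-0.188 -0.283 -0.941] q [ 0.33  0.37 -0.27  1.68  0.41  1.31 -0.7 ] F [ 0.9 -0.1 -2.4] w 0.037
```

>>> move_arm --pt "0.9 27 -12 -9 0.014 0.033 0.078" --pt "0.9 53 -24 -18 0.029 0.065 0.155" --pt "0.9 80 -36 -27 0.043 0.098 0.233" --pt "0.9 106 -48 -36 0.058 0.13 0.31" --pt "0.9 133 -60 -46 0.072 0.163 0.388" --pt "0.9 159 -72 -55 0.086 0.195 0.465" --pt "0.9 186 -84 -64 0.1 0.228 0.543" --pt "0.9 212 -96 -73 0.115 0.26 0.62" --pt "0.9 239 -108 -82 0.13 0.293 0.698" --pt "0.9 262 -119 -92 0.144 0.325 0.775"

```text
t: 11.1
ee_pos: [0.5963, 0.0924, 0.2128]
eef_rot: [-0.002, 0.996, 0.085, -0.006]
force: [-0.1, 1.1, -1.9]
width: 0.0368
gripper_force: 70.6
```

>>> move_arm --pt "0.9 0 0 0 0 0.12 0" --pt "0.9 0 0 0 0 0.24 0" --pt "0.9 0 0 0 0 0.36 0" --pt "0.9 0 0 0 0 0.48 0" --pt "0.9 0 0 0 0 0.6 0" --pt "0.9 0 0 0 0 0.72 0" --pt "0.9 0 0 0 0 0.84 0" --pt "0.9 0 0 0 0 0.96 0" --pt "0.9 0 0 0 0 1.08 0" --pt "0.9 0 0 0 0 1.2 0"

```text
t: 11.93
ee_pos: [0.5964, 0.0797, 0.2112]
eef_rot: [-0.009, 0.933, 0.073, 0.352]
force: [-0.3, -0.8, -1.6]
width: 0.0372
gripper_force: 70.7
```

Run:
```python
from h import *
R0=Ro.from_euler('z',10,degrees=True).as_matrix()@np.diag([1,-1,-1.])@Ro.from_euler('y',70,degrees=True).as_matrix()
to((.60,.09,.22),R1=R0)
```

```text
shift [ 9.8 -9.4 -3.6] rot [0.047 0.503 0.01 ] | t 11.93 pos [0.5964 0.0797 0.2112] yaw -81.9 z [ 0.656  0.068 -0.752] q [ 0.69  0.14 -1.    2.23  1.09  0.25 -2.67] F [-0.3 -0.8 -1.6] w 0.0372
```

Run:
```python
from h import *
R0=Ro.from_euler('z',12,degrees=True).as_matrix()@np.diag([1,-1,-1.])@Ro.from_euler('y',70,degrees=True).as_matrix()
to((.71,.14,.20),R1=R0)
print(bp([(292,178),(300,190),(330,185),(165,183),(208,178)],.01,cam("top")))
```

```text
shift [ 84.6 -44.   87. ] rot [ 0.076  0.504 -0.01 ] | t 11.93 pos [0.5964 0.0797 0.2112] yaw -81.9 z [ 0.656  0.068 -0.752] q [ 0.69  0.14 -1.    2.23  1.09  0.25 -2.67] F [-0.3 -0.8 -1.6] w 0.0372
[[ 0.75823386  0.08513981  0.01      ]
 [ 0.72413972  0.062803    0.01      ]
 [ 0.73906466 -0.01944063  0.01      ]
 [ 0.7410271   0.43153489  0.01      ]
 [ 0.75626709  0.31522194  0.01      ]]
```

>>> move_arm --pt "0.9 20 -11 22 0 0 0" --pt "0.9 42 -22 44 0 0 0" --pt "0.9 63 -33 66 0 0 0" --pt "0.9 85 -44 87 0.02 0.1 0" --pt "0.9 85 -44 87 0.03 0.2 0" --pt "0.9 85 -44 87 0.05 0.3 0" --pt "0.9 85 -44 87 0.06 0.4 0" --pt "0.9 85 -44 87 0.076 0.504 -0.01" --pt "0.9 85 -44 87 0.076 0.504 -0.01" --pt "0.9 85 -44 87 0.076 0.504 -0.01"

```text
t: 12.77
ee_pos: [0.7665, 0.1153, 0.2363]
eef_rot: [-0.061, 0.874, 0.145, 0.459]
force: [-0.4, 0.0, -2.1]
width: 0.0376
gripper_force: 71.9
```

Run:
```python
from h import *
R0=Ro.from_euler('z',12,degrees=True).as_matrix()@np.diag([1,-1,-1.])@Ro.from_euler('y',70,degrees=True).as_matrix()
to((.71,.14,.09),R1=R0)
```

```text
shift [-145.4  -45.1   45.1] rot [-0.081  0.258  0.074] | t 12.77 pos [0.7665 0.1153 0.2363] yaw -71.9 z [ 0.785  0.239 -0.571] q [ 0.85  0.74 -1.36  1.98  1.92  0.52 -2.94] F [-0.4  0.  -2.1] w 0.0376
```

Run:
```python
from h import *
R0=Ro.from_euler('z',20,degrees=True).as_matrix()@np.diag([1,-1,-1.])@Ro.from_euler('y',20,degrees=True).as_matrix()
to((.60,.06,.25),R1=R0)
```

```text
shift [ -89.     1.3 -151.8] rot [ 0.043 -0.613 -0.01 ] | t 12.77 pos [0.7665 0.1153 0.2363] yaw -71.9 z [ 0.785  0.239 -0.571] q [ 0.85  0.74 -1.36  1.98  1.92  0.52 -2.94] F [-0.4  0.  -2.1] w 0.0376
```

>>> move_arm --pt "0.9 -10 0 -17 0 -0.07 0" --pt "0.9 -20 0 -34 0 -0.14 0" --pt "0.9 -30 0 -51 0.01 -0.21 0" --pt "0.9 -40 0 -68 0.02 -0.28 0" --pt "0.9 -50 0 -85 0.03 -0.35 0" --pt "0.9 -60 0 -102 0.03 -0.42 0" --pt "0.9 -70 0 -119 0.04 -0.49 0" --pt "0.9 -80 0 -136 0.04 -0.56 0" --pt "0.9 -89 0 -152 0.04 -0.61 0" --pt "0.9 -89 0 -152 0.04 -0.61 0"

```text
t: 13.6
ee_pos: [0.5989, 0.0624, 0.2526]
eef_rot: [-0.03, 0.97, 0.166, 0.173]
force: [0.6, -0.1, -3.1]
width: 0.0375
gripper_force: 71.9
```

Run:
```python
from h import *
R0=Ro.from_euler('z',85,degrees=True).as_matrix()@np.diag([1,-1,-1.])@Ro.from_euler('y',0,degrees=True).as_matrix()
to((.58,.02,.25),R1=R0)
```

```text
shift [-30.8  33.7  -8.6] rot [ 0.202 -0.313 -1.132] | t 13.6 pos [0.5989 0.0624 0.2526] yaw -70.6 z [ 0.326  0.115 -0.938] q [ 0.96  0.36 -1.33  1.89  0.45  0.84 -1.77] F [ 0.6 -0.1 -3.1] w 0.0375
```

>>> move_arm --pt "0.9 -3 3 -1 0.02 -0.03 -0.11" --pt "0.9 -6 7 -2 0.04 -0.06 -0.23" --pt "0.9 -9 10 -3 0.06 -0.09 -0.34" --pt "0.9 -12 13 -4 0.08 -0.125 -0.45" --pt "0.9 -15 17 -4 0.1 -0.156 -0.565" --pt "0.9 -18 20 -5 0.12 -0.19 -0.68" --pt "0.9 -21 24 -6 0.14 -0.22 -0.79" --pt "0.9 -25 27 -7 0.16 -0.25 -0.905" --pt "0.9 -28 30 -8 0.18 -0.28 -1.02" --pt "0.9 -31 34 -9 0.2 -0.31 -1.13"

```text
t: 14.43
ee_pos: [0.5813, 0.0196, 0.2484]
eef_rot: [-0.0, 0.736, 0.677, 0.002]
force: [0.5, 0.2, -1.3]
width: 0.0374
gripper_force: 71.9
```

Run:
```python
from h import *
R0=Ro.from_euler('z',85,degrees=True).as_matrix()@np.diag([1,-1,-1.])@Ro.from_euler('y',70,degrees=True).as_matrix()
to((.58,.06,.25),R1=R0)
```

```text
shift [40.1 -4.6 -1.4] rot [1.000e-03 1.218e+00 5.000e-03] | t 14.43 pos [0.5813 0.0196 0.2484] yaw -4.8 z [ 0.004  0.003 -1.   ] q [ 0.83  0.58 -1.34  1.68  0.58  1.35 -0.69] F [ 0.5  0.2 -1.3] w 0.0374
```

>>> move_arm --pt "0.9 4 0 0 0 0.12 0" --pt "0.9 8 0 0 0 0.24 0" --pt "0.9 12 0 0 0 0.36 0" --pt "0.9 16 0 0 0 0.48 0" --pt "0.9 20 0 0 0 0.6 0" --pt "0.9 24 0 0 0 0.72 0" --pt "0.9 28 0 0 0 0.84 0" --pt "0.9 32 0 0 0 0.96 0" --pt "0.9 36 0 0 0 1.08 0" --pt "0.9 40 0 0 0 1.2 0"

```text
t: 15.27
ee_pos: [0.5855, 0.0586, 0.2482]
eef_rot: [-0.381, 0.608, 0.555, 0.421]
force: [0.1, 0.8, -2.9]
width: 0.037
gripper_force: 71.9
```

Run:
```python
from h import *
R0=Ro.from_euler('z',85,degrees=True).as_matrix()@np.diag([1,-1,-1.])@Ro.from_euler('y',70,degrees=True).as_matrix()
to((.58,.06,.09),R1=R0)
```

```text
shift [-147.6   -6.2   57.1] rot [0.007 0.015 0.002] | t 15.27 pos [0.5855 0.0586 0.2482] yaw -5.3 z [ 0.088  0.93  -0.356] q [ 1.21  1.01 -1.34  1.79 -0.28  0.97  0.14] F [ 0.1  0.8 -2.9] w 0.037
```

>>> move_arm --pt "0.9 -24 -1 9 0 0 0" --pt "0.9 -48 -2 18 0 0.01 0" --pt "0.9 -72 -4 28 0 0.015 0" --pt "0.9 -96 -5 38 0 0.015 0" --pt "0.9 -118 -6 46 0 0.015 0" --pt "0.9 -132 -6 52 0 0.015 0" --pt "0.9 -138 -6 54 0 0.015 0" --pt "0.9 -138 -6 54 0 0.015 0" --pt "0.9 -138 -6 54 0 0.015 0"

```text
t: 16.02
ee_pos: [0.5801, 0.0618, 0.1031]
eef_rot: [-0.385, 0.604, 0.554, 0.424]
force: [0.8, 0.3, -1.1]
width: 0.0375
gripper_force: 72.0
```

Run:
```python
from h import *
R0=Ro.from_euler('z',85,degrees=True).as_matrix()@np.diag([1,-1,-1.])@Ro.from_euler('y',70,degrees=True).as_matrix()
to((.58,.06,.073),R1=R0)
cv2.imwrite("pics/s5.png",cv2.resize(ctrl.read_camera("scene")[90:330,180:500],(800,600)))
```

```text
shift [-28.9  -0.2   8.6] rot [0.004 0.002 0.004] | t 16.02 pos [0.5801 0.0618 0.1031] yaw -5.1 z [ 0.085  0.935 -0.344] q [ 1.15  1.21 -1.2   1.83 -0.18  0.86  0.28] F [ 0.8  0.3 -1.1] w 0.0375
```

View pics/s5.png

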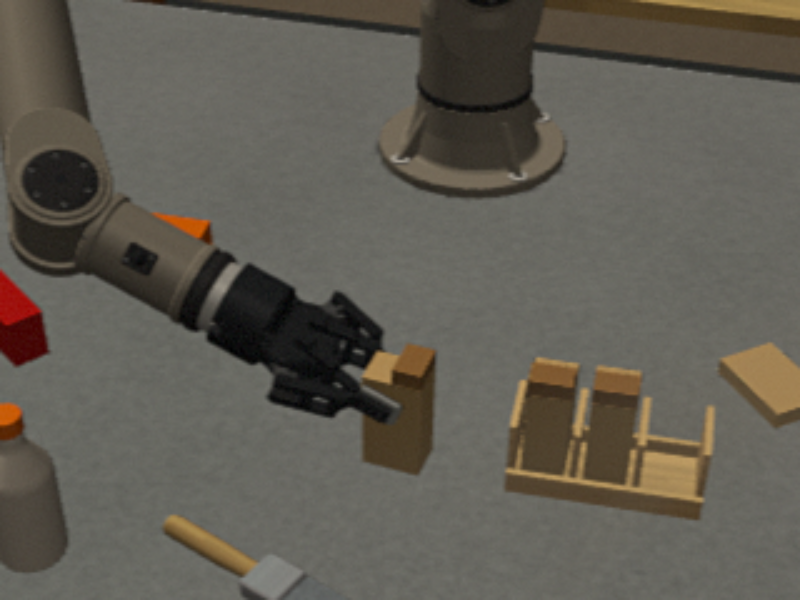

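The block is held upright with its tongue up at about (410,400), and the first block is loaded. I'll lower it now.

>>> move_arm --pt "0.9 -10 0 3 0 0 0" --pt "0.9 -18 0 6 0 0 0" --pt "0.9 -23 0 8 0 0 0" --pt "0.9 -25 0 8 0 0 0" --pt "0.9 -26 0 8 0 0 0" --pt "0.9 -27 0 9 0 0 0" --pt "0.9 -27 0 9 0 0 0"

```text
t: 16.65
ee_pos: [0.5798, 0.0609, 0.0741]
eef_rot: [-0.385, 0.604, 0.554, 0.424]
force: [0.6, -0.8, -3.0]
width: 0.0374
gripper_force: 72.0
```

>>> move_arm --pt "0.9 -2 0 1 0 0 0" --pt "0.9 -2 0 1 0 0 0" --pt "0.9 -3 0 1 0 0 0" --pt "0.9 -3 0 1 0 0 0"

```text
t: 16.98
ee_pos: [0.5798, 0.0606, 0.0708]
eef_rot: [-0.385, 0.604, 0.554, 0.424]
force: [-0.5, 1.1, -2.1]
width: 0.0375
gripper_force: 72.0
```

>>> move_arm --pt "0.9 -1 0 0 0 0 0" --pt "0.9 -2 0 1 0 0 0" --pt "0.9 -2 0 1 0 0 0" --pt "0.9 -2 0 1 0 0 0"

```text
t: 17.32
ee_pos: [0.5801, 0.0609, 0.0695]
eef_rot: [-0.385, 0.604, 0.554, 0.424]
force: [-0.5, -2.5, 1.9]
width: 0.0371
gripper_force: 72.4
```

>>> move_arm --pt "0.3 0 0 0 0 0 0" --pt "-0.1 0 0 0 0 0 0" --pt "-0.5 0 0 0 0 0 0" --pt "-1 0 0 0 0 0 0" --pt "-1 0 0 0 0 0 0" --pt "-1 0 0 0 0 0 0" --pt "-1 0 0 -20 0 0 0" --pt "-1 0 0 -50 0 0 0" --pt "-1 0 0 -85 0 0 0" --pt "-1 0 0 -120 0 0 0"

```text
t: 18.15
ee_pos: [0.5689, -0.0519, 0.1104]
eef_rot: [-0.386, 0.603, 0.555, 0.424]
force: [-0.2, -0.3, -0.4]
width: 0.0855
gripper_force: 0.0
```

Run:
```python
from h import *
R0=Ro.from_euler('z',85,degrees=True).as_matrix()@np.diag([1,-1,-1.])@Ro.from_euler('y',0,degrees=True).as_matrix()
to((.58,-.04,.28),R1=R0)
```

```text
shift [163.6  10.8 -46.2] rot [ 0.004 -1.22   0.003] | t 18.15 pos [ 0.5689 -0.0519  0.1104] yaw -5.0 z [ 0.083  0.935 -0.344] q [ 1.27  1.2  -1.17  1.71 -0.15  1.09  0.31] F [-0.2 -0.3 -0.4] w 0.0855
```

>>> move_arm --pt "-1 35 2 -15 0 -0.02 0" --pt "-1 70 4 -26 0 -0.12 0" --pt "-1 105 6 -36 0 -0.24 0" --pt "-1 140 8 -42 0 -0.36 0" --pt "-1 164 10 -46 0 -0.48 0" --pt "-1 164 10 -46 0 -0.6 0" --pt "-1 164 10 -46 0 -0.72 0" --pt "-1 164 10 -46 0 -0.84 0" --pt "-1 164 10 -46 0 -0.96 0" --pt "-1 164 10 -46 0 -1.08 0"

```text
t: 18.98
ee_pos: [0.5799, -0.0388, 0.2813]
eef_rot: [-0.042, 0.736, 0.674, 0.052]
force: [0.5, 0.4, -1.8]
width: 0.0855
gripper_force: 0.0
```

```bash
python3 -c "
from h import *
to((.578,.055,.27),85)"
```

```text
shift [ 91.  -10.3  23.5] rot [ 0.111 -0.098 -1.569] | t 18.98 pos [ 0.5799 -0.0388  0.2813] yaw -5.1 z [ 0.019  0.131 -0.991] q [ 0.88  0.41 -1.07  1.65  0.24  1.26 -0.31] F [ 0.5  0.4 -1.8] w 0.0855
```

>>> move_arm --pt "-1 10 -1 2 0.01 -0.01 -0.12" --pt "-1 20 -2 5 0.02 -0.02 -0.24" --pt "-1 30 -3 7 0.025 -0.02 -0.36" --pt "-1 40 -4 10 0.035 -0.03 -0.48" --pt "-1 50 -5 12 0.04 -0.04 -0.6" --pt "-1 60 -6 14 0.05 -0.045 -0.72" --pt "-1 70 -7 17 0.06 -0.05 -0.84" --pt "-1 80 -8 19 0.07 -0.06 -0.96" --pt "-1 91 -10 23 0.075 -0.07 -1.08" --pt "-1 91 -10 23 0.085 -0.075 -1.2"

```text
t: 19.82
ee_pos: [0.5767, 0.0585, 0.2695]
eef_rot: [-0.013, 0.221, 0.975, 0.017]
force: [-0.9, 0.3, 0.5]
width: 0.0853
gripper_force: 0.0
```

```bash
python3 -c "
from h import *
to((.578,.055,.25),85)"
```

```text
shift [-3.4 -3.1 19.4] rot [ 0.033 -0.029 -0.358] | t 19.82 pos [0.5767 0.0585 0.2695] yaw 64.5 z [-0.019  0.039 -0.999] q [ 0.77  0.54 -1.3   1.64  0.49  1.36  0.53] F [-0.9  0.3  0.5] w 0.0853
```

>>> move_arm --pt "-1 -3 -3 10 0.01 -0.01 -0.12" --pt "-1 -3 -3 19 0.02 -0.02 -0.24" --pt "-1 -3 -3 19 0.033 -0.029 -0.358" --pt "-1 -3 -3 19 0.033 -0.029 -0.358" --pt "-1 -3 -3 19 0.033 -0.029 -0.358"

```text
t: 20.23
ee_pos: [0.5788, 0.0522, 0.2505]
eef_rot: [0.0, 0.05, 0.999, -0.001]
force: [0.1, 0.6, 0.5]
width: 0.0854
gripper_force: 0.0
```

Run:
```python
from h import *
to((.58,.055,.073),85)
cv2.imwrite("pics/w6.png",ctrl.read_camera("wrist"))
```

```text
shift [ -0.8   3.1 177.5] rot [-0.001  0.001 -0.013] | t 20.23 pos [0.5788 0.0522 0.2505] yaw 84.3 z [ 0.001 -0.001 -1.   ] q [ 0.77  0.57 -1.31  1.68  0.56  1.34  0.83] F [0.1 0.6 0.5] w 0.0854
```

View pics/w6.png

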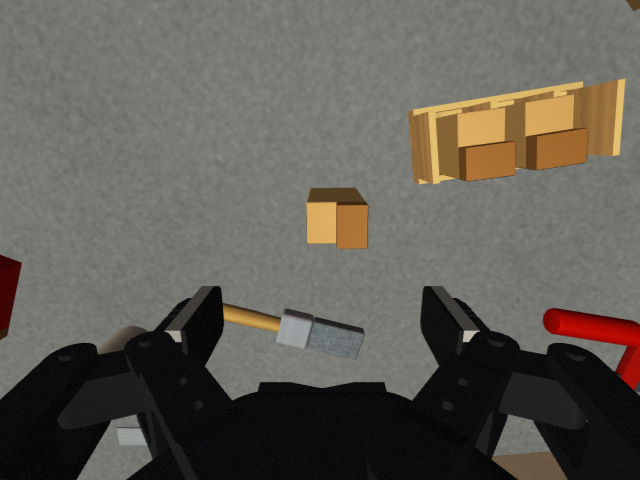

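The block stands upright at (337,223), tongue side to the right (+tool y).

Run:
```python
from h import *
C=cam("wrist");a=lambda v:np.degrees(np.arctan2(v[1],v[0]))
t=bp([(337,204.5),(367,204.5),(368,248),(337,248)],.11,C);c=t.mean(0);print(c,a(t[1]-t[0]),a(t[2]-t[3]),a(t[1]-t[2])+90)
y=np.radians(84.5);c=c-.013*np.array([np.cos(y),np.sin(y),0]);print(c);to((c[0],c[1],.075),84.5)
```

```text
[0.58172947 0.07747207 0.11      ] 84.31020707299578 84.31893410175762 267.6869676907986
[0.58048348 0.06453192 0.11      ]
shift [1.000e-01 1.290e+01 1.757e+02] rot [-0.001  0.001 -0.005] | t 20.28 pos [0.5791 0.0519 0.2507] yaw 84.2 z [ 0.001 -0.001 -1.   ] q [ 0.77  0.57 -1.31  1.68  0.56  1.34  0.83] F [ 0.3 -0.3  1. ] w 0.0857
```

>>> move_arm --pt "-1 0 13 35 0 0 0" --pt "-1 0 13 70 0 0 0" --pt "-1 0 13 105 0 0 0" --pt "-1 0 13 135 0 0 0" --pt "-1 0 13 158 0 0 0" --pt "-1 0 13 170 0 0 0" --pt "-1 0 13 175 0 0 0" --pt "-1 0 13 175 0 0 0" --pt "0.8 0 13 175 0 0 0" --pt "0.8 0 13 175 0 0 0" --force 60

```text
t: 21.12
ee_pos: [0.582, 0.0648, 0.0773]
eef_rot: [0.002, 0.049, 0.999, -0.0]
force: [-0.0, 0.2, -0.3]
width: 0.0638
gripper_force: 0.0
```

>>> move_arm --pt "0.8 0 0 0 0 0 0" --pt "0.8 0 0 0 0 0 0" --pt "0.8 0 0 0 0 0 0" --pt "0.8 0 0 0 0 0 0" --pt "0.8 0 0 0 0 0 0" --pt "0.8 0 0 0 0 0 0"

```text
t: 21.62
ee_pos: [0.5821, 0.0645, 0.0773]
eef_rot: [0.002, 0.049, 0.999, -0.001]
force: [-0.4, -1.2, 6.7]
width: 0.0512
gripper_force: 63.6
```

```bash
python3 -c "
from h import *
to((.5195,.2945,.225),2.6)"
```

```text
shift [  84.3  222.5 -148.3] rot [0.002 0.004 1.427] | t 21.62 pos [0.5821 0.0645 0.0773] yaw 84.3 z [ 0.004 -0.001 -1.   ] q [ 0.63  0.74 -1.14  1.83  0.77  1.08  0.67] F [-0.4 -1.2  6.7] w 0.0512
```

>>> move_arm --pt "0.8 0 0 -25 0 0 0" --pt "0.8 0 0 -60 0 0 0" --pt "0.8 0 0 -100 0 0 0" --pt "0.8 0 0 -135 0 0 0" --pt "0.8 0 0 -148 0 0 0" --pt "0.8 0 0 -148 0 0 0.12" --pt "0.8 0 0 -148 0 0 0.24" --pt "0.8 0 0 -148 0 0 0.36" --pt "0.8 0 0 -148 0 0 0.48" --pt "0.8 0 0 -148 0 0 0.6"

```text
t: 22.45
ee_pos: [0.5798, 0.0641, 0.2226]
eef_rot: [0.0, 0.345, 0.939, -0.001]
force: [0.8, 0.5, -2.2]
width: 0.0512
gripper_force: 63.5
```

```bash
python3 -c "
from h import *
to((.5195,.2945,.225),2.6)"
```

```text
shift [195.2 136.5  -2.8] rot [-0.001  0.002  0.821] | t 22.45 pos [0.5798 0.0641 0.2226] yaw 49.6 z [-0.    -0.002 -1.   ] q [ 0.65  0.51 -1.14  1.71  0.49  1.25  0.27] F [ 0.8  0.5 -2.2] w 0.0512
```

>>> move_arm --pt "0.8 24 17 0 0 0 0.11" --pt "0.8 48 34 0 0 0 0.22" --pt "0.8 72 51 0 0 0 0.33" --pt "0.8 96 68 0 0 0 0.44" --pt "0.8 120 85 -1 0 0 0.55" --pt "0.8 144 102 -1 0 0 0.66" --pt "0.8 168 119 -2 0 0 0.75" --pt "0.8 195 136 -3 0 0 0.82" --pt "0.8 195 136 -3 0 0 0.82" --pt "0.8 195 136 -3 0 0 0.82"

```text
t: 23.28
ee_pos: [0.5164, 0.2966, 0.2257]
eef_rot: [0.0, 0.686, 0.728, -0.0]
force: [0.5, -0.2, -2.3]
width: 0.0512
gripper_force: 63.3
```

Run:
```python
from h import *
to((.5195,.2945,.085),2.6)
cv2.imwrite("pics/w7.png",ctrl.read_camera("wrist"))
```

```text
shift [ -2.1   2.9 140.8] rot [-0.     0.001  0.013] | t 23.28 pos [0.5164 0.2966 0.2257] yaw 3.4 z [ 0.    -0.001 -1.   ] q [ 0.13  0.46 -0.96  1.68  0.4   1.22 -0.87] F [ 0.5 -0.2 -2.3] w 0.0512
```

View pics/w7.png

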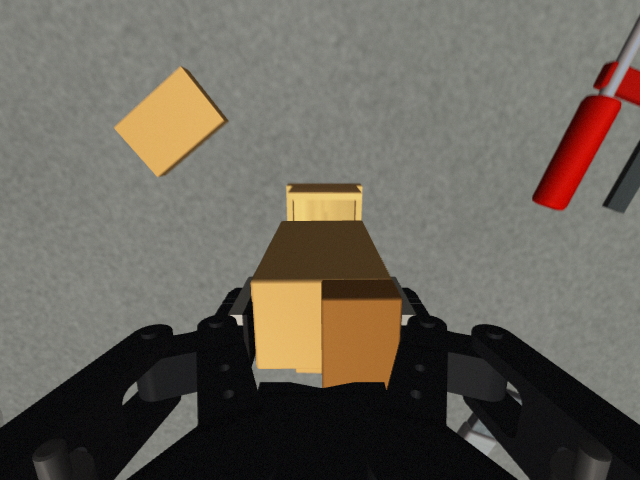

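Run:
```python
from h import *
C=cam("wrist");np.set_printoptions(precision=4,suppress=True)
s,R=pose()
print("wall",bp([(287,185),(362,185)],.07,C))
b=bp([(251,281),(322,281),(322,371),(257,369)],.2434,C);print(b,(b-s["ee_pos"])@R)
to((.5195,.2945,.085),2.6)
```

```text
wall [[0.486  0.3248 0.07  ]
 [0.5499 0.3284 0.07  ]]
[[0.4908 0.3123 0.2434]
 [0.5164 0.3138 0.2434]
 [0.5185 0.2757 0.2434]
 [0.4931 0.2752 0.2434]] [[ 0.0195 -0.0259 -0.0181]
 [ 0.0195 -0.0003 -0.0181]
 [-0.0186 -0.0002 -0.018 ]
 [-0.0177 -0.0256 -0.018 ]]
shift [  0.6   1.8 140.4] rot [0.    0.003 0.01 ] | t 23.33 pos [0.5177 0.2942 0.2254] yaw 3.2 z [ 0.    -0.003 -1.   ] q [ 0.13  0.46 -0.96  1.68  0.4   1.22 -0.87] F [ 0.6 -0.1 -1.1] w 0.0512
```

>>> move_arm --pt "0.8 1 2 10 0 0 0.01" --pt "0.8 1 2 35 0 0 0.01" --pt "0.8 1 2 65 0 0 0.01" --pt "0.8 1 2 90 0 0 0.01" --pt "0.8 1 2 110 0 0 0.01" --pt "0.8 1 2 122 0 0 0.01" --pt "0.8 1 2 130 0 0 0.01" --pt "0.8 1 2 134 0 0 0.01" --pt "0.8 1 2 136 0 0 0.01" --pt "0.8 1 2 136 0 0 0.01"

```text
t: 24.17
ee_pos: [0.5213, 0.2951, 0.0906]
eef_rot: [0.001, 0.692, 0.722, 0.0]
force: [-0.6, 0.1, -2.1]
width: 0.0511
gripper_force: 63.4
```

```bash
python3 -c "
from h import *
to((.519,.295,.085),2.6)"
```

```text
shift [ 0.  -2.3  5.6] rot [ 0.002  0.001 -0.003] | t 24.17 pos [0.5213 0.2951 0.0906] yaw 2.4 z [ 0.002 -0.001 -1.   ] q [ 0.05  0.61 -0.87  1.79  0.55  1.   -0.99] F [-0.6  0.1 -2.1] w 0.0511
```

>>> move_arm --pt "0.8 0 -2 2 0 0 0" --pt "0.8 0 -2 4 0 0 0" --pt "0.8 0 -2 5 0 0 0" --pt "0.8 0 -2 6 0 0 0" --pt "0.8 0 -2 6 0 0 0"

```text
t: 24.58
ee_pos: [0.5189, 0.2952, 0.0853]
eef_rot: [0.001, 0.692, 0.722, -0.0]
force: [-1.1, -0.8, 4.8]
width: 0.0516
gripper_force: 64.4
```

Contact with the floor at the expected height, so I'll release and look.

>>> move_arm --pt "-0.1 0 0 0 0 0 0" --pt "-0.4 0 0 0 0 0 0" --pt "-1 0 0 0 0 0 0" --pt "-1 0 0 0 0 0 0" --pt "-1 0 0 0 0 0 0" --pt "-1 0 0 0 0 0 0" --pt "-1 0 0 -25 0 0 0" --pt "-1 0 0 -60 0 0 0" --pt "-1 0 0 -100 0 0 0" --pt "-1 0 0 -135 0 0 0"

```text
t: 25.42
ee_pos: [0.5184, 0.2953, 0.2209]
eef_rot: [0.001, 0.692, 0.722, -0.0]
force: [1.1, 0.8, 0.9]
width: 0.0852
gripper_force: 0.0
```

>>> move_arm --pt "-1 -35 -10 -10 0 0 0" --pt "-1 -70 -20 -20 0 0 0" --pt "-1 -105 -30 -30 0 0 0" --pt "-1 -140 -40 -30 0 0 0" --pt "-1 -175 -50 -30 0 0 0" --pt "-1 -210 -60 -30 0 0 0" --pt "-1 -210 -60 -30 0 0 0" --pt "-1 -210 -60 -30 0 0 0"

```text
t: 26.08
ee_pos: [0.4674, 0.0799, 0.2493]
eef_rot: [0.002, 0.694, 0.72, -0.001]
force: [0.7, 0.4, 0.8]
width: 0.0852
gripper_force: 0.0
```

Run:
```python
from h import *
to((0,0,0))
a=ctrl.read_camera("scene");b=ctrl.read_camera("wrist")
cv2.imwrite("pics/f8.png",np.hstack([cv2.resize(a[220:310,365:485],(400,300),interpolation=cv2.INTER_CUBIC),cv2.resize(b,(400,300))]))
```

```text
shift [ -62.  -470.3  248.9] rot [0. 0. 0.] | t 26.08 pos [0.4674 0.0799 0.2493] yaw 2.1 z [ 0.001 -0.003 -1.   ] q [ 0.67  0.16 -1.01  1.92  0.15  1.15 -0.36] F [0.7 0.4 0.8] w 0.0852
```

View pics/f8.png

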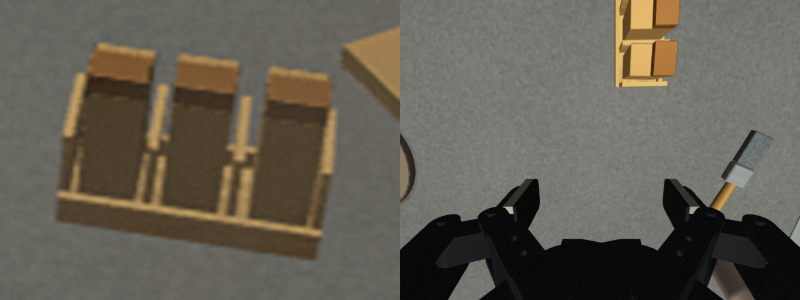

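All three blocks stand down in the tray with tongues up and steps facing the same way (scene crop, tongue tops at about (122,65), (207,75) and (300,90)). The robot is clear of them.

```bash
python3 -c "
from plant import ctrl
print(ctrl.finish_job())"
```

```text
the job is handed in; nothing more can be done
None
```

Both loose MDF blocks are now in the end bays, down on the tray floor with tongues up and steps facing the same way as the middle block. I released them, never went near the brush, glue bottle or offcut, and handed the job in at about 26 s.

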